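# Set the straightedge against two stop pins

### The arm

A 6-joint arm with a two-finger parallel gripper is mounted at the origin on a cart in front of the work surface, level with it; the furniture and walls round the work are solid. World frame = base frame: x ahead of the robot, y to its left, z up, the work surface at z = 0. Lengths are in mm, angles in rad, forces in N, time in s.
With the tool pointing down it reaches from about 275 to 750 mm from the base axis. Payload 10.2 kg.
Tool frame: the origin (TCP) lies midway between the tips of the shut fingers; the grasp point (between the pads) lies 19 mm behind it; z points along the fingers, y is the direction in which the jaws open and shut (so a half turn about z gives the same grasp; the last joint's range is limited). The gripper opens to 88 mm and grips with 3 to 60 N. Pads are 18 mm wide; open, the fingers measure 123 mm over their backs; the gripper's body (75 mm by 187 mm) begins 45 mm behind the grasp point.
Start: joints at [-1.484, 0.313, 1.498, -0, 1.331, -0.223], TCP at [160.043, -500.017, 238.72] pointing down, gripper open.
Joint ranges: [-2.94, 2.94], [-0.97, 2.17], [0.19, 2.56], [-1.23, 4.37], [0.02, 3.11], [-2.88, 2.88]. Speed limits (rad/s): [2.39, 2.39, 3.01, 3.14, 3.14, 3.14].

### API

Orientations are given as a unit quaternion [w, x, y, z].
In Python, from station import env, read_camera gives the robot as it stands.
- The arm moves only by the tool jog_arm, never from a script. Its argument "deltas" is a list of rows, each a list of 3 entries, a list of its own where there are three numbers: the gripper command: -1 is shut, 1 is fully open, values between are in proportion, then the shift along the tool's x, y, z in cm, then the turn, a rotation vector about the tool's x, y, z in rad. A call has 1 to 8 rows; each row shifts and turns the commanded pose from where the row before left it, along the tool's axes as they then stand; what a row does not reach is not made up. A row lasts 1/8 s, in which the tool goes at most 62.5 mm and 10.7 degrees, less where a joint would pass 70% of its speed; a pose out of reach is approached as far as the arm can. A call is refused whole if a number of a shift passes 6.25 or a number of a turn 0.188, either way. A call with a gripper value outside its range is refused whole. The fingers move at their own pace and stop on an object; "newtons" is the grip in N (left out, the last holds). Time passes only in rows, so rows that do not move let the fingers close. It gives the time, the measured TCP pose, the force and the opening at its end, in the units of the state.
- env.observe(): the state, without advancing time (a new reading comes with each control period).
- read_camera(name): name is "scene" or "top" or "wrist"; returns a dict with "image" (400x640x3 uint8, blue, green, red), "intrinsics" (3x3 intrinsics, pixels), "dist_coeffs" ([k1, k2, p1, p2, k3] as OpenCV has them; the pictures are not rectified), "camera_from_world" (4x4, takes a point from world to camera coordinates); the wrist camera has in their place "tool_from_camera" (4x4, takes a point from camera to tool coordinates, whose origin is the TCP and whose axes are the flange's). Camera axes: x right, y up, looking along -z (the intrinsics and any distortion apply to the point x, -y, -z); pixel columns grow to the right and rows downward; lengths in mm; the calibration is good to about 2 mm. A picture is of the moment at which its call begins: read the wrist's pose just before it. There is no depth.
- env.hand_in(): hands the job in, once; it reports no verdict.
The state is a dict: "time": time; "qpos": joint angles; "qd": joint speeds; "effort": joint torques, N m; "eef_pos": TCP position; "tcp_rot": TCP orientation; "contact_force": force on the tool from outside, world axes, zero at the start; "ft_torque": the same for the moment, N m; "finger_gap": opening from 0.0 (shut) to 1.0 (fully open).
Only numpy, scipy, OpenCV 4.12 (cv2) and the standard library are available. Lean on these libraries where they do the work, as an engineer would, in place of code of your own. Each camera call takes 0.05 s, during which the arm holds its last target. There are 200 camera calls.

### The job

The straightedge lies scale side down beside the layout plate. Turn it over, lay it flat on the plate with its scale up and its long straight edge towards the two pins, slide that edge up until it bears firmly on both pins at once, and leave it there touching both. Leave the cups and the timer where they are.

Things in the scene. Friction and masses are not known exactly. Their poses are not given: they have to be found in the camera images.
- tongue (a point): centre of the straightedge's grip tongue, half-way through its thickness. x along the blade, y from the tongue towards the straight front edge (edge at +54 mm, rear of the blade +30, free end of the tongue -31), z out of the scale face. At the start z is down (scale on the worktop), the tongue points roughly to world +y and the blade lies roughly along world x
- edge (a point): middle of the straight front edge face of the straightedge's blade, half-way through the 20 mm thickness; axes as for tongue
- straightedge: loose plain aluminium T-shaped straightedge, 20 mm thick all over, about 0.3 kg: blade 200 mm long and 24 mm deep, whose middle rear side carries a grip tongue 30 mm wide, 61 mm long, square to the blade (85 mm deep in all). Scale face: black graduations along the front edge; back: plain with two dark round plugs in the blade. Stands steadily on its front edge, tongue up. Origin and axes as tongue
- plate: dark steel layout plate fixed to the worktop, 250 x 170 mm and 12 mm thick, origin at the centre of its underside (z = 0), x along the 250 mm side, y towards the side with the two pins, z up
- pin_near: steel pin fixed upright in the plate, 12 mm diameter, 24 mm tall; origin at its foot on the plate's top face, 70 mm towards -x and 55 mm towards +y of the plate's centre
- pin_far: the same pin, 70 mm towards +x and 55 mm towards +y of the plate's centre; the line of the pins is parallel to the plate's x axis
- cup_a: loose white specimen cup with screw cap, 44 mm diameter, 53 mm tall, origin under its centre: leave alone
- cup_b: another loose specimen cup of the same size: leave alone
- countdown_timer: loose white countdown timer lying flat, 66 x 64 x 18 mm, origin under its centre: leave alone

How it is judged (in metres and radians):
On the way:
1. the straightedge, scale up and flat on the plate, bears on both pins at once with at least 0.5 N each (contact force between straightedge and pin_near above 0.5 N and contact force between straightedge and pin_far above 0.5 N and angle between tongue's own z axis and vertical below 0.1 rad and z of edge in the frame of plate below 0.027 m), for 0.2 s.
At the end, for the whole second after the job is handed in: The straightedge lies at rest, released, flat on the plate (within 3 degrees) with its scale up, its front edge within 1.5 mm of touching each of the two pins, both pins lying within the length of that edge (angle between tongue's own z axis and vertical below 0.05 rad and z of edge in the frame of plate between 0.019 and 0.025 m and y of pin_near in the frame of edge between 0 and 0.0075 m and y of pin_far in the frame of edge between 0 and 0.0075 m and x of pin_near in the frame of edge between -0.1 and 0.1 m and x of pin_far in the frame of edge between -0.1 and 0.1 m and linear speed of straightedge below 0.01 m/s).
It fails at once if a cup or the timer is shifted by more than 20 mm (distance of any of cup_a, cup_b, countdown_timer from where it was at the start of the episode above 0.02 m).
It also fails if it takes over 64 s, if anything falls off the work surface, if the arm or the gripper's body presses on something with over 40 N, if the wrist force passes 120 N, or if a joint passes its speed limit or range.

## Working session

There is one attempt and no reset: what is moved stays moved. The work goes in short steps, Python scripts to look and compute and a tool call to move; the robot and the scene stay as the last step left them, time stands still between calls to the robot, and variables do not carry over. Pictures are saved under pics/ and viewed, about 8 in all and at most 12, crops included, and the job is handed in when it is done.

Besides the shell and the picture viewer there is one more tool, called in YAML: its name, and indented under it one key for each argument. jog_arm: Moves the arm, as the interface text tells. Its arguments: {"type":"object","properties":{"deltas":{"type":"array","items":{"type":"array"}},"newtons":{"type":"number"}},"required":["deltas"]}

```bash
mkdir -p pics; ls; cat > h.py <<'E'
import numpy as np, cv2
from station import env, read_camera
def cast(c,uv,z):
    """pixels -> world points on plane z (mm)"""
    uv=np.float64(uv).reshape(-1,1,2)
    p=cv2.undistortPoints(uv,np.array(c["intrinsics"]),np.array(c["dist_coeffs"])).reshape(-1,2)
    M=np.array(c["camera_from_world"]);R,t=M[:3,:3],M[:3,3]
    d=np.c_[p[:,0],-p[:,1],-np.ones(len(p))]@R
    o=-R.T@t
    return o+d*((z-o[2])/d[:,2])[:,None]
E
python3 - <<'E'
from h import *
for n in("top","scene"):
    c=read_camera(n);cv2.imwrite(f"pics/{n}0.png",c["image"])
    np.save(n+"0.npy",c,allow_pickle=True)
    M=np.array(c["camera_from_world"]);print(n,(-M[:3,:3].T@M[:3,3]).round())
print(env.observe())
E
```

```text
pics
top [ 493. -108. 1179.]
scene [-143.  660.  697.]
{'time': 0.1, 'qpos': array([-1.48438345e+00,  3.13400719e-01,  1.49832920e+00, -1.97136163e-05,
        1.33102400e+00, -2.23358046e-01]), 'qd': array([-5.63734165e-04, -1.74114801e-03, -7.28044189e-04,  7.51975684e-05,
       -1.26968498e-04, -2.21463831e-04]), 'effort': array([ 3.52013216e-03, -4.02809644e+01, -2.52641863e+01,  6.95640687e-02,
        3.42404586e-02, -6.76371496e-05]), 'eef_pos': array([ 160.02686841, -499.78941278,  238.22690438]), 'tcp_rot': array([-5.79924890e-04,  9.88028678e-01,  1.54269225e-01,  3.01751802e-05]), 'contact_force': array([0.09603334, 0.14964879, 0.17724783]), 'ft_torque': array([ 0.00949907, -0.04935229,  0.02685146]), 'finger_gap': 1.0034375748171989}
```

View pics/top0.png

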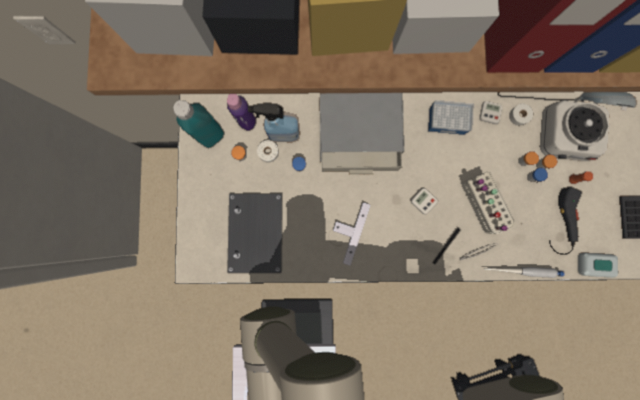

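View pics/scene0.png

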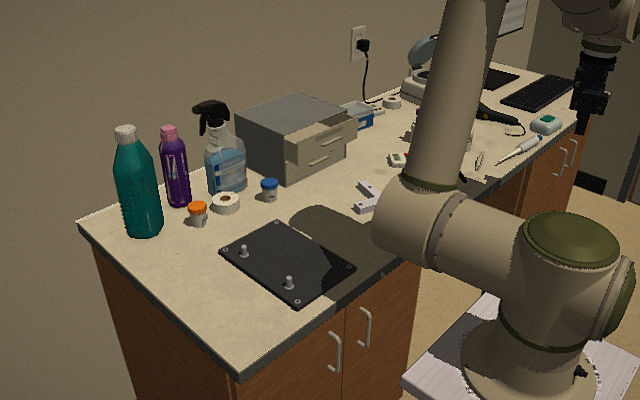

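Top view: world +y points left and +x up. The plate is centred at (255,232) with pins at about (238,211) and (236,255). The T straightedge is at (357,232) with its tongue to the left. The cups are at (238,152) and (299,163), and the timer at (424,200).

```bash
cat > m.py <<'E'
from h import *
c=np.load("top0.npy",allow_pickle=True).item(); im=c["image"]
print(c["intrinsics"],c["dist_coeffs"])
hsv=cv2.cvtColor(im,cv2.COLOR_BGR2HSV)
# plate: bluish-dark
sub=im[180:285,215:390].astype(int)
cv2.imwrite("pics/crop0.png",cv2.resize(im[180:285,215:390],None,fx=4.5,fy=4.5,interpolation=cv2.INTER_CUBIC))
for p in[(250,220),(300,200),(300,260),(360,215),(352,250),(345,228),(375,250),(330,180)]:
    print(p,im[p[1],p[0]],hsv[p[1],p[0]])
print(cast(c,[(229,192),(282,193),(228,272),(282,273)],12).round())
print(cast(c,[(357,232),(337,227)],20).round())
E
python3 m.py
```

```text
[[370.0318257    0.         318.20871279]
 [  0.         370.0318257  200.66695074]
 [  0.           0.           1.        ]] [-0.00900023  0.          0.          0.          0.        ]
(250, 220) [71 72 72] [30  4 72]
(300, 200) [78 86 92] [17 39 92]
(300, 260) [79 87 92] [18 36 92]
(360, 215) [186 185 193] [176  11 193]
(352, 250) [ 99  97 101] [165  10 101]
(345, 228) [194 192 202] [174  13 202]
(375, 250) [80 89 94] [19 38 94]
(330, 180) [153 171 183] [ 18  42 183]
[[630. 172.  12.]
 [625.   3.  12.]
 [379. 172.  12.]
 [374.   3.  12.]]
[[ 500. -232.   20.]
 [ 516. -169.   20.]]
```

View pics/crop0.png

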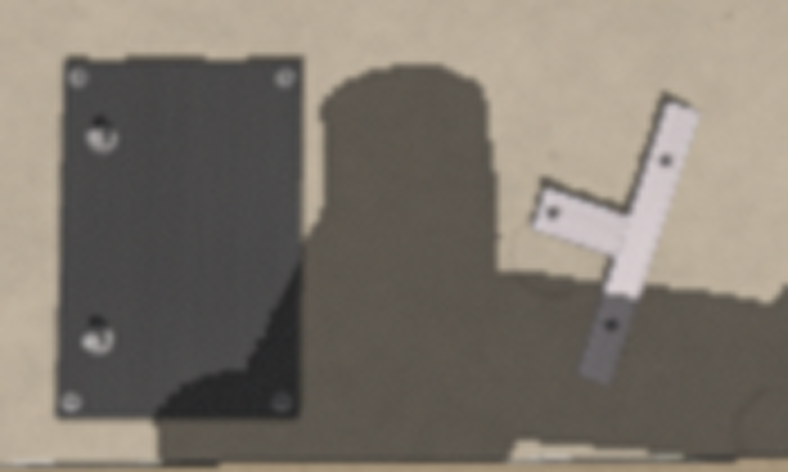

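The enlarged crop shows the whole straightedge: back up, plugs visible, tongue end at about (543,205) in the crop. Both pins and all four plate corners are also visible. Next I'll measure them.

```bash
cat >> m.py <<'E'
print("----")
a=im.astype(int); neu=(a[...,2]-a[...,0])  # red-blue: table>=13, aluminium<=10
m=((neu<11)&(a.min(2)>85)).astype(np.uint8)*255
m[:, :325]=0;m[:,390:]=0;m[:195]=0;m[270:]=0
n,l,s,_=cv2.connectedComponentsWithStats(m);k=1+np.argmax(s[1:,4]);m=(l==k).astype(np.uint8)
ys,xs=np.nonzero(m);P=cast(c,np.c_[xs,ys],20)[:,:2]
print(len(P),"area approx mm2",len(P)*(1160/370)**2, "exp 6630")
cen=P.mean(0);w,v=np.linalg.eigh(np.cov((P-cen).T));ax=v[:,1]*np.sign(v[0,1])
# refine blade direction: use blade points only
per=np.array([ax[1],-ax[0]]) # towards -y : edge dir (y axis of part)
for _ in range(5):
    s_=(P-cen)@per; B=P[s_>np.median(s_)-14 if _==0 else s_>front-24]
    front=np.percentile((P-cen)@per,99.5)
    B=P[(P-cen)@per>front-23]
    cb=B.mean(0);w,v=np.linalg.eigh(np.cov((B-cb).T));ax=v[:,1]*np.sign(v[0,1]);per=np.array([ax[1],-ax[0]])
u=(B-cb)@ax;q=(P-cb)@per
print("len",np.ptp(u),"depth",np.ptp(q),"q range",q.min(),q.max())
T=P[q<-20];ut=np.median((T-cb)@ax)
print("ang",np.degrees(np.arctan2(ax[1],ax[0])),"blade ctr",cb,"tongue off along",ut, "tongue y0",cb-42*per+ut*0*ax)
tdir=T.mean(0)-cb;print("tdir",np.degrees(np.arctan2(tdir[1],tdir[0])))
# plate
pm=((a.max(2)<80)&(abs(neu)<8)).astype(np.uint8); pm[:,:215]=0;pm[:,300:]=0;pm[:185]=0;pm[280:]=0
cnt=max(cv2.findContours(pm,0,2)[0],key=cv2.contourArea)
W=cast(c,cv2.convexHull(cnt).reshape(-1,2),12)[:,:2].astype(np.float32)
print("plate",cv2.minAreaRect(W))
E
python3 m.py | sed -n '/----/,$p'
```

```text
----
699 area approx mm2 6870.5215485756025 exp 6630
len 201.4482747467531 depth 86.21329293852008 q range -73.57628312845856 12.637009810061535
ang -18.364931258761935 blade ctr [ 496.0601111  -229.73279008] tongue off along 1.8165960399992758 tongue y0 [ 509.29297567 -189.87189075]
tdir 69.33643024055496
plate ((500.2711181640625, 88.63749694824219), (245.68930053710938, 164.112060546875), 0.021558374166488647)
```

jog_arm:
  deltas:
    - [1,[0,0,0],[0,0,-0.188]]
    - [1,[0,0,0],[0,0,-0.188]]
    - [1,[0,0,0],[0,0,-0.188]]
    - [1,[4,2.3,0],[0,0,-0.188]]
    - [1,[4,2.3,0],[0,0,-0.188]]
    - [1,[4,2.3,0],[0,0,0]]
    - [1,[4,2.3,0],[0,0,0]]
    - [1,[4,2.3,0],[0,0,0]]
  newtons: 40

```text
time: 1.1
eef_pos: [347.5, -367.5, 238.5]
tcp_rot: [-0.0, 0.812, 0.584, 0.0]
contact_force: [-0.1, 0.8, -0.2]
finger_gap: 0.997
```

jog_arm:
  deltas:
    - [1,[4,2.3,0],[0,0,0]]
    - [1,[4,2.3,0],[0,0,0]]
    - [1,[4,2.3,0],[0,0,0]]
    - [1,[2,0.5,0],[0,0,0]]
    - [1,[0,0,0],[0,0,0]]

```text
time: 1.72
eef_pos: [461.6, -258.6, 238.4]
tcp_rot: [-0.0, 0.811, 0.585, -0.0]
contact_force: [0.3, -0.4, -0.1]
finger_gap: 1.0
```

```bash
cat >> h.py <<'E'
from scipy.spatial.transform import Rotation as Rn
def pose(o=None):
    o=o or env.observe(); q=o["tcp_rot"]
    return np.array(o["eef_pos"]),Rn.from_quat([q[1],q[2],q[3],q[0]])
def target(tilt,yaw=90):
    """tool x along yaw (deg), tilted about tool y"""
    a=np.radians(yaw);x=np.array([np.cos(a),np.sin(a),0]);z=np.array([0,0,-1.]);y=np.cross(z,x)
    return Rn.from_matrix(np.c_[x,y,z])*Rn.from_euler("y",tilt,degrees=True)
def go(p,R):
    """print needed turn (tool rotvec, rad) and the shift in cm in current and in target tool axes"""
    p0,R0=pose();d=(np.array(p)-p0)/10
    print("pos",p0.round(1),"turn",(R0.inv()*R).as_rotvec().round(3),"shift now-axes",R0.inv().apply(d).round(2),"target-axes",R.inv().apply(d).round(2))
def wcast(c,p,R,uv,z):
    T=np.array(c["tool_from_camera"]);W=np.eye(4);W[:3,:3]=R.as_matrix();W[:3,3]=p
    c=dict(c);c["camera_from_world"]=np.linalg.inv(W@T);return cast(c,uv,z)
E
python3 - <<'E'
from h import *
o=env.observe();print(o["time"],o["qpos"].round(3),o["contact_force"].round(2))
p,R=pose();print(p.round(1),R.as_matrix().round(3).tolist())
c=read_camera("wrist");np.save("w1.npy",dict(c=c,p=p,R=R),allow_pickle=True);cv2.imwrite("pics/w1.png",c["image"])
print(c["tool_from_camera"])
E
```

```text
1.725 [-0.732  0.323  1.485 -0.     1.334 -0.411] [ 0.31 -0.37 -0.09]
[ 461.6 -258.6  238.4] [[0.316, 0.949, -0.001], [0.949, -0.316, 0.0], [0.0, -0.001, -1.0]]
[[-5.46119017e-04  9.53559534e-01  3.01204112e-01  7.83784872e+01]
 [ 9.99997620e-01  1.15702419e-03 -1.84982113e-03  1.22767036e+00]
 [-2.11241502e-03  3.01202385e-01 -9.53557896e-01 -1.45600282e+02]
 [ 0.00000000e+00  0.00000000e+00  0.00000000e+00  1.00000000e+00]]
```

View pics/w1.png

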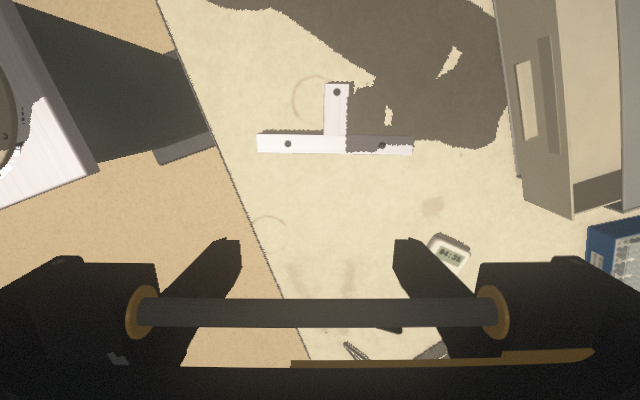

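The wrist picture shows the tongue from column 324 to 352 with its free end at row 82. The blade runs from (257,143) to (413,146).

```bash
python3 - <<'E'
from h import *
d=np.load("w1.npy",allow_pickle=True).item();c,p,R=d["c"],d["p"],d["R"]
im=c["image"].astype(int);m=((im[...,2]-im[...,0]<22)&(im.min(2)>105)).astype(np.uint8)
m[:70]=0;m[165:]=0;m[:,:245]=0;m[:,425:]=0
n,l,s,ce=cv2.connectedComponentsWithStats(m);k=1+np.argmax(s[1:,4]);print(s[k])
ys,xs=np.nonzero(l==k);P=wcast(c,p,R,np.c_[xs,ys],20)[:,:2]
r=cv2.minAreaRect(P.astype(np.float32));print(r)
names=wcast(c,p,R,[(257,134),(413,137),(257,153),(412,156),(325,82),(351,82),(337,92)],20)[:,:2].round(1)
print(names.tolist(),np.linalg.norm(names[0]-names[1]),np.linalg.norm(names[0]-names[2]))
f=names[3]-names[2];print("ang",np.degrees(np.arctan2(f[1],f[0])),"tongue width",np.linalg.norm(names[4]-names[5]))
mid=(names[2]+names[3])/2;e=(names[4]+names[5])/2;print("depth",np.linalg.norm(mid-e),"tongue pt",e+(mid-e)*31/85)
E
```

```text
[ 256   83  158   72 3956]
((507.0980224609375, -200.4636688232422), (84.13646697998047, 199.18667602539062), 70.71682739257812)
[[408.1, -186.5], [594.1, -252.2], [399.2, -208.7], [587.4, -275.4], [508.2, -155.6], [537.8, -165.4], [518.4, -170.9]] 197.2624900988528 23.917566765873154
ang -19.5148459212638 tongue width 31.1801218727573
depth 86.7899331719987 tongue pt [ 512.16823529 -190.24176471]
```

```bash
python3 - <<'E'
from h import *
R=target(-45,70.8);z=R.as_matrix()[:,2];T=np.array([506.4,-203,10]);print(z)
go(T-80*z,R); go(T,R)
E
```

```text
[-0.23254384 -0.66777494 -0.70710678]
pos [ 461.1 -259.4  238.5] turn [ 0.004 -0.785  0.012] shift now-axes [12.45  2.59 17.19] target-axes [20.98  2.42  3.33]
pos [ 461.1 -259.4  238.5] turn [ 0.004 -0.785  0.012] shift now-axes [ 6.79  2.52 22.85] target-axes [20.98  2.42 11.33]
```

jog_arm:
  deltas:
    - [1,[0,0,0],[0,-0.157,0.002]]
    - [1,[0,0,0],[0,-0.157,0.002]]
    - [1,[0,0,0],[0,-0.157,0.002]]
    - [1,[0,0,0],[0,-0.157,0.003]]
    - [1,[0,0,0],[0,-0.157,0.003]]
    - [1,[4.2,0.5,0.7],[0,0,0]]
    - [1,[4.2,0.5,0.7],[0,0,0]]
    - [1,[4.2,0.5,0.7],[0,0,0]]

```text
time: 2.78
eef_pos: [500.1, -194.9, 133.8]
tcp_rot: [0.223, 0.754, 0.534, -0.311]
contact_force: [0.1, -0.1, -0.5]
finger_gap: 1.0
```

jog_arm:
  deltas:
    - [1,[4.2,0.5,0.7],[0,0,0]]
    - [1,[4.2,0.5,0.5],[0,0,0]]
    - [1,[0,0,0],[0,0,0]]

```text
time: 3.15
eef_pos: [525.9, -149.7, 65.0]
tcp_rot: [0.222, 0.753, 0.536, -0.312]
contact_force: [-0.3, 0.1, 0.4]
finger_gap: 0.997
```

```bash
python3 - <<'E'
from h import *
R=target(-45,70.8);z=R.as_matrix()[:,2];T=np.array([506.4,-203,10])
go(T-80*z,R); go(T,R); o=env.observe();print(o["time"],o["qpos"].round(2))
E
```

```text
pos [ 525.9 -149.7   65. ] turn [0.001 0.    0.001] shift now-axes [-0.13 -0.09 -0.1 ] target-axes [-0.13 -0.09 -0.1 ]
pos [ 525.9 -149.7   65. ] turn [0.001 0.    0.001] shift now-axes [-0.13 -0.1   7.9 ] target-axes [-0.13 -0.09  7.9 ]
3.15 [-0.17  0.73  1.54 -0.85  1.19  0.63]
```

jog_arm:
  deltas:
    - [1,[-0.1,-0.1,2.5],[0,0,0]]
    - [1,[0,0,2.5],[0,0,0]]
    - [1,[0,0,2.0],[0,0,0]]
    - [1,[0,0,0.9],[0,0,0]]
    - [1,[0,0,0],[0,0,0]]

```text
time: 3.78
eef_pos: [507.3, -203.4, 12.1]
tcp_rot: [0.223, 0.754, 0.535, -0.31]
contact_force: [0.1, 0.2, 0.0]
finger_gap: 1.001
```

jog_arm:
  deltas:
    - [-1,[0,0,0],[0,0,0]]
    - [-1,[0,0,0],[0,0,0]]
    - [-1,[0,0,0],[0,0,0]]
    - [-1,[0,0,0],[0,0,0]]
    - [-1,[0,0,0],[0,0,0]]
    - [-1,[0,0,0],[0,0,0]]
    - [-1,[0,0,0],[0,0,0]]
    - [-1,[0,0,0],[0,0,0]]
  newtons: 50

```text
time: 4.78
eef_pos: [507.1, -202.7, 11.9]
tcp_rot: [0.223, 0.753, 0.535, -0.311]
contact_force: [-3.0, 1.6, 1.9]
finger_gap: 0.334
```

jog_arm:
  deltas:
    - [-1,[-1.5,0,-1.5],[0,0,0]]
    - [-1,[-2.5,0,-2.5],[0,0,0]]
    - [-1,[-3,0,-3],[0,0,0]]
    - [-1,[-3,0,-3],[0,0,0]]
    - [-1,[0,0,0],[0,0.11,0]]
    - [-1,[0,0,0],[0,0.135,0]]
    - [-1,[0,0,0],[0,0.135,0]]
    - [-1,[0,0,0],[0,0.135,0]]

```text
time: 5.78
eef_pos: [507.0, -202.5, 153.3]
tcp_rot: [0.079, 0.808, 0.575, -0.106]
contact_force: [-0.0, 0.4, -4.3]
finger_gap: 0.333
```

jog_arm:
  deltas:
    - [-1,[0,0,0],[0,0.135,0]]
    - [-1,[0,0,0],[0,0.135,0]]
    - [-1,[0,0,0],[0,0,-0.11]]
    - [-1,[0,0,0],[0,0,-0.11]]
    - [-1,[0,0,0],[0,0,-0.115]]
    - [-1,[0,0,0],[0,0,0]]

```text
time: 6.52
eef_pos: [506.7, -202.7, 152.9]
tcp_rot: [0.002, 0.707, 0.707, 0.001]
contact_force: [-0.1, -0.8, -3.0]
finger_gap: 0.332
```

```bash
python3 - <<'E'
from h import *
R=target(45,90);T=np.array([501,73,64])
o=env.observe();print(o["time"],o["qpos"].round(2),o["finger_gap"],o["contact_force"])
go(T+[0,0,40],R)
p,R=pose();c=read_camera("wrist");np.save("w2.npy",dict(c=c,p=p,R=R),allow_pickle=True);cv2.imwrite("pics/w2.png",c["image"])
E
```

```text
6.525 [-0.6   0.44  1.56  0.    1.14 -0.6 ] 0.33248281935874935 [-0.09664827 -0.75295006 -3.02831149]
pos [ 506.7 -202.7  152.9] turn [0.004 0.787 0.002] shift now-axes [27.58 -0.59  4.85] target-axes [16.03 -0.57 22.96]
```

View pics/w2.png

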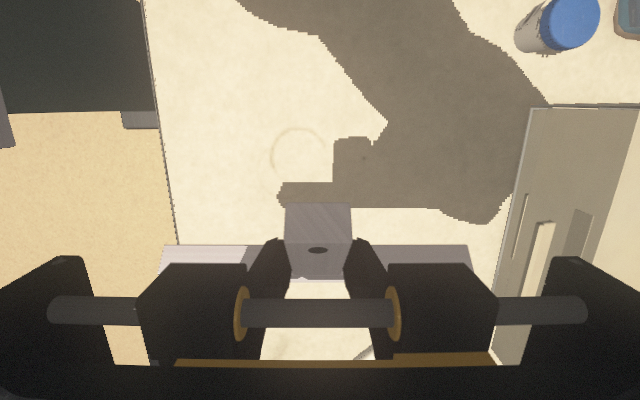

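The wrist picture shows the tongue held centrally between the pads, at columns 285-350, and the blade level at about row 262. I'll carry it over the plate and turn it upright.

jog_arm:
  deltas:
    - [-1,[2.5,0,0],[0,0,0]]
    - [-1,[4,0,0],[0,0,0]]
    - [-1,[4.5,-0.1,0],[0,0,0]]
    - [-1,[4.5,-0.1,0],[0,0,0]]
    - [-1,[4.5,-0.1,0],[0,0,0]]
    - [-1,[4,-0.1,0],[0,0,0]]
    - [-1,[2.5,-0.1,0],[0,0,0]]
    - [-1,[1.1,-0.1,0],[0,0,0]]

```text
time: 7.58
eef_pos: [500.4, 74.4, 152.8]
tcp_rot: [0.002, 0.707, 0.707, 0.001]
contact_force: [0.4, -0.2, -3.1]
finger_gap: 0.338
```

jog_arm:
  deltas:
    - [-1,[0,0,0],[0,0.12,0]]
    - [-1,[0,0,0],[0,0.135,0]]
    - [-1,[0,0,0],[0,0.135,0]]
    - [-1,[0,0,0],[0,0.135,0]]
    - [-1,[0,0,0],[0,0.135,0]]
    - [-1,[0,0,0],[0,0.125,0]]
    - [-1,[0,0,0],[0,0,0]]
    - [-1,[0,0,0],[0,0,0]]

```text
time: 8.57
eef_pos: [500.7, 73.1, 153.0]
tcp_rot: [-0.267, 0.653, 0.655, 0.27]
contact_force: [-0.2, -0.9, -2.9]
finger_gap: 0.335
```

```bash
python3 - <<'E'
from h import *
R=target(45,90);T=np.array([501,73,58])
o=env.observe();print(o["time"],o["qpos"].round(2),o["finger_gap"],o["contact_force"])
go(T,R)
c=read_camera("scene");np.save("s2.npy",c,allow_pickle=True);cv2.imwrite("pics/s2.png",cv2.resize(c["image"][120:370,150:470],None,fx=2.4,fy=2.4))
E
```

```text
8.575 [-0.43  0.47  1.73  0.71  1.39 -0.73] 0.3353860960130146 [-0.16038689 -0.88179505 -2.85030833]
pos [500.7  73.1 153. ] turn [0.003 0.005 0.004] shift now-axes [-6.69 -0.02  6.74] target-axes [-6.72  0.03  6.71]
```

View pics/s2.png

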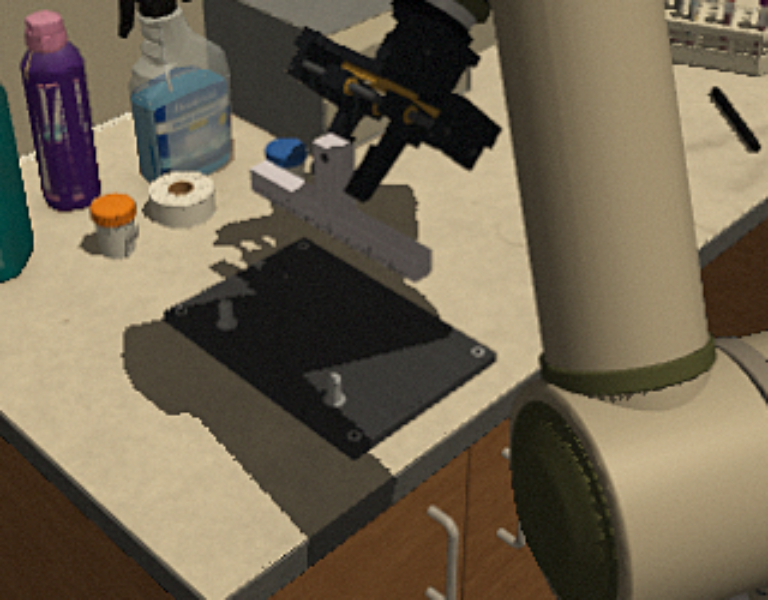

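The scene crop shows the straightedge hanging upright: tongue up, scale towards the pins, blade along the plate. I'll lower it.

jog_arm:
  deltas:
    - [-1,[-1.6,0,1.6],[0,0,0]]
    - [-1,[-1.6,0,1.6],[0,0.005,0.004]]
    - [-1,[-1.6,0,1.6],[0,0,0]]
    - [-1,[-1.2,0,1.2],[0,0,0]]
    - [-1,[-0.6,0,0.6],[0,0,0]]
    - [-1,[-0.1,0,0.1],[0,0,0]]
    - [-1,[0,0,0],[0,0,0]]

```text
time: 9.5
eef_pos: [501.2, 73.3, 58.5]
tcp_rot: [-0.27, 0.653, 0.653, 0.273]
contact_force: [-0.3, 0.3, -3.1]
finger_gap: 0.336
```

jog_arm:
  deltas:
    - [-1,[-0.1,0,0.1],[0,0,0]]
    - [-1,[-0.1,0,0.1],[0,0,0]]
    - [-1,[0,0,0],[0,0,0]]

```text
time: 9.88
eef_pos: [500.9, 73.4, 55.3]
tcp_rot: [-0.271, 0.653, 0.652, 0.272]
contact_force: [-0.9, -0.5, -4.1]
finger_gap: 0.331
```

jog_arm:
  deltas:
    - [-1,[-0.1,0,0.1],[0,0,0]]
    - [-1,[0,0,0],[0,0,0]]

```text
time: 10.12
eef_pos: [500.9, 73.4, 54.0]
tcp_rot: [-0.271, 0.653, 0.652, 0.273]
contact_force: [-1.9, -0.3, -0.7]
finger_gap: 0.332
```

jog_arm:
  deltas:
    - [-1,[-0.1,0,0.1],[0,0,0]]
    - [-1,[0,0,0],[0,0,0]]

```text
time: 10.38
eef_pos: [500.8, 73.5, 53.4]
tcp_rot: [-0.271, 0.653, 0.653, 0.273]
contact_force: [-6.4, -3.6, 9.4]
finger_gap: 0.335
```

jog_arm:
  deltas:
    - [-1,[-0.05,0,0.05],[0,0,0]]
    - [-1,[0,0,0],[0,0,0]]
    - [-0.2,[0,0,0],[0,0,0]]
    - [0.2,[0,0,0],[0,0,0]]
    - [0.5,[0,0,0],[0,0,0]]
    - [1,[0,0,0],[0,0,0]]
    - [1,[0,0,0],[0,0,0]]
    - [1,[0,0,0],[0,0,0]]

```text
time: 11.38
eef_pos: [500.9, 73.4, 51.7]
tcp_rot: [-0.271, 0.653, 0.652, 0.272]
contact_force: [0.7, -0.4, 0.4]
finger_gap: 0.944
```

jog_arm:
  deltas:
    - [1,[0,0,-1],[0,0,0]]
    - [1,[0,0,-2.5],[0,0,0]]
    - [1,[0,0,-4],[0,0,0]]
    - [1,[-2,0,-5],[0,0,0]]
    - [1,[-2,0,-4],[0,0,0]]
    - [1,[0,0,0],[0,0,0]]

```text
time: 12.12
eef_pos: [500.9, -74.7, 140.7]
tcp_rot: [-0.269, 0.654, 0.652, 0.273]
contact_force: [0.3, 0.1, 0.4]
finger_gap: 0.997
```

```bash
python3 - <<'E'
from h import *
o=env.observe();print(o["time"],o["qpos"].round(2),o["finger_gap"],o["contact_force"])
p,R=pose();c=read_camera("wrist");np.save("w3.npy",dict(c=c,p=p,R=R),allow_pickle=True)
s=read_camera("scene");t=read_camera("top");np.save("t3.npy",t,allow_pickle=True)
a=cv2.resize(s["image"][170:330,200:400],(500,400),interpolation=2);b=cv2.resize(c["image"],(500,312))
cv2.imwrite("pics/s3.png",np.hstack([a[:312*400//312][:400],np.vstack([b,np.zeros((88,500,3),np.uint8)])])[:, :1000])
im=cv2.imread("pics/s3.png");cv2.imwrite("pics/s3.png",cv2.resize(im,(800,320)))
print(p)
E
```

```text
12.125 [-0.67  0.57  1.59  0.59  1.54 -0.86] 0.9971259006103262 [0.28144577 0.11682981 0.37027711]
[500.94701875 -74.67818743 140.66597191]
```

View pics/s3.png

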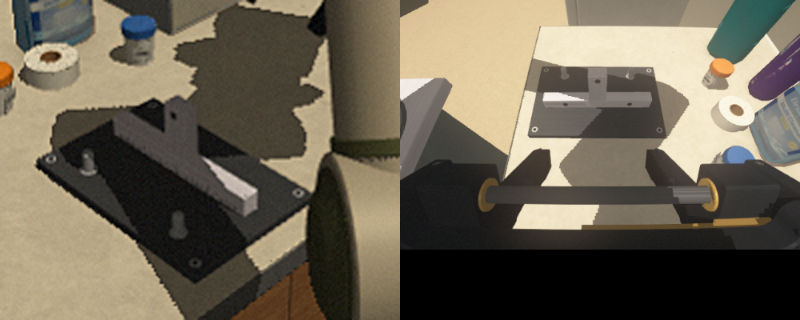

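The straightedge stands by itself on its front edge on the plate, blade parallel to the plate, scale towards the pins. Next I'll go over to the far side.

```bash
python3 - <<'E'
from h import *
d=np.load("w3.npy",allow_pickle=True).item();c,p,R=d["c"],d["p"],d["R"]
print("tongue top",wcast(c,p,R,[(301,107),(330,107)],97).round(1).tolist())
print("blade top rear corners z36",wcast(c,p,R,[(229,148),(402,148),(229,171),(402,171)],36).round(1).tolist())
g=c["image"][95:185,215:420];cv2.imwrite("pics/w3c.png",cv2.resize(g,None,fx=3.5,fy=3.5,interpolation=2))
Rt=target(-45,90);z=Rt.as_matrix()[:,2];T=np.array([501,75,54]);print(z)
go(T-90*z,Rt)
E
```

```text
tongue top [[488.3, 84.9, 97.0], [516.6, 84.9, 97.0]]
blade top rear corners z36 [[402.0, 82.9, 36.0], [603.5, 82.7, 36.0], [406.5, 51.0, 36.0], [598.7, 50.6, 36.0]]
[ 0.         -0.70710678 -0.70710678]
pos [500.1 -71.  139.5] turn [ 1.000e-03 -1.575e+00 -2.000e-03] shift now-axes [13.22  0.06 16.42] target-axes [ 16.37   0.09 -13.28]
```

View pics/w3c.png

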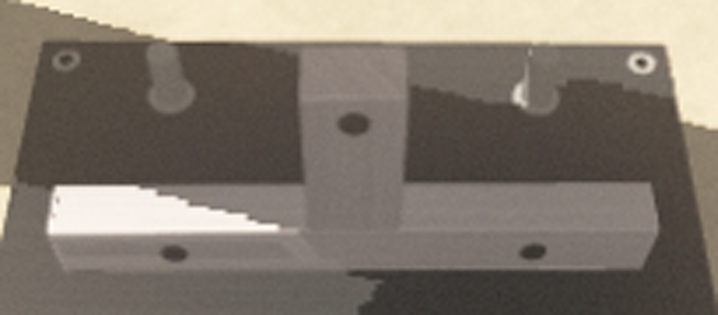

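jog_arm:
  deltas:
    - [1,[3.2,0,-3.2],[0,0,0]]
    - [1,[3.2,0,-3.2],[0,0,0]]
    - [1,[0,0,0],[0,-0.157,0]]
    - [1,[0,0,0],[0,-0.157,0]]
    - [1,[0,0,0],[0,-0.157,0]]
    - [1,[0,0,0],[0,-0.157,0]]
    - [1,[0,0,0],[0,-0.157,0]]
    - [1,[4,0,0],[0,0,0]]

```text
time: 13.28
eef_pos: [499.9, -30.2, 230.1]
tcp_rot: [-0.0, 0.707, 0.707, 0.001]
contact_force: [0.8, -0.8, 0.1]
finger_gap: 1.001
```

jog_arm:
  deltas:
    - [1,[4.5,0,0],[0,0,0]]
    - [1,[4.5,0,0],[0,0,0]]
    - [1,[4.5,0,0],[0,0,0]]
    - [1,[3.5,0,0],[0,0,0]]
    - [1,[0,0,0],[0,-0.157,0]]
    - [1,[0,0,0],[0,-0.157,0]]
    - [1,[0,0,0],[0,-0.157,0]]
    - [1,[0,0,0],[0,-0.157,0]]

```text
time: 14.28
eef_pos: [500.0, 139.1, 230.9]
tcp_rot: [0.22, 0.672, 0.672, -0.218]
contact_force: [0.1, -0.2, -0.7]
finger_gap: 0.999
```

jog_arm:
  deltas:
    - [1,[0,0,0],[0,-0.157,0]]
    - [1,[0,0,0],[0,0,0]]
    - [1,[0,0,0],[0,0,0]]

```text
time: 14.65
eef_pos: [500.5, 138.2, 231.1]
tcp_rot: [0.269, 0.655, 0.653, -0.268]
contact_force: [-0.2, -0.4, 0.3]
finger_gap: 0.999
```

```bash
python3 - <<'E'
from h import *
Rt=target(-45,90);z=Rt.as_matrix()[:,2];T=np.array([501,75.5,54])
o=env.observe();print(o["time"],o["qpos"].round(2))
go(T-90*z,Rt)
E
```

```text
14.65 [ 0.36  0.52  1.4  -0.72  1.56  0.5 ]
pos [500.5 138.2 231.1] turn [ 0.    -0.007 -0.002] shift now-axes [8.03 0.03 8.01] target-axes [8.09 0.05 7.95]
```

jog_arm:
  deltas:
    - [1,[2.5,0,2.5],[0,-0.007,0]]
    - [1,[2.5,0,2.5],[0,0,0]]
    - [1,[2,0,2],[0,0,0]]
    - [1,[1.1,0,1],[0,0,0]]
    - [1,[0,0,2],[0,0,0]]
    - [1,[0,0,3],[0,0,0]]
    - [1,[0,0,2.5],[0,0,0]]
    - [1,[0,0,1.5],[0,0,0]]

```text
time: 15.65
eef_pos: [501.2, 73.9, 53.8]
tcp_rot: [0.272, 0.654, 0.652, -0.271]
contact_force: [0.5, -0.3, -0.2]
finger_gap: 1.001
```

jog_arm:
  deltas:
    - [1,[0,0,0],[0,0,0]]
    - [1,[0,0,0],[0,0,0]]

```text
time: 15.9
eef_pos: [501.4, 75.2, 54.4]
tcp_rot: [0.272, 0.654, 0.652, -0.271]
contact_force: [0.0, -0.2, 0.0]
finger_gap: 1.003
```

```bash
python3 - <<'E'
from h import *
Rt=target(-45,90);T=np.array([501,75.5,54])
o=env.observe();print(o["time"],o["qpos"].round(2),o["contact_force"].round(1))
go(T,Rt)
c=read_camera("scene");w=read_camera("wrist")
a=cv2.resize(c["image"][170:330,200:400],(500,400),interpolation=2);b=cv2.resize(w["image"],(640,400))[:, 170:470]
cv2.imwrite("pics/s4.png",np.hstack([a,b]))
E
```

```text
15.9 [ 0.26  0.72  1.62 -0.83  1.2   0.73] [ 0.  -0.2  0. ]
pos [501.4  75.2  54.4] turn [ 0.001  0.003 -0.004] shift now-axes [ 0.05 -0.04  0.01] target-axes [ 0.06 -0.04  0.01]
```

View pics/s4.png

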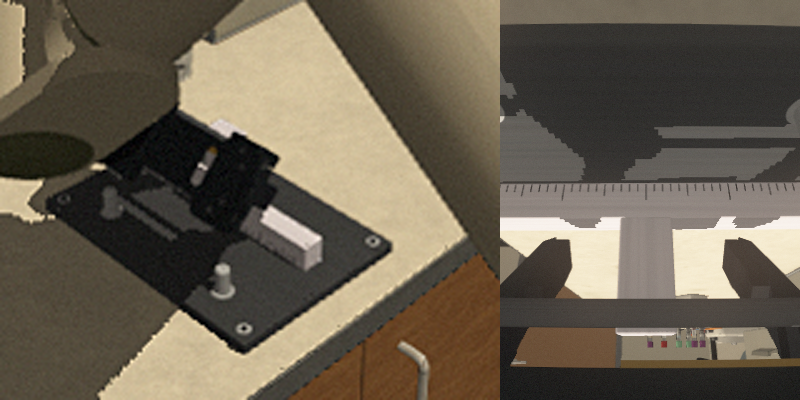

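Both fingers straddle the tongue, with the scale face (graduations) towards the gripper. I'll grip, lift and lay it over.

jog_arm:
  deltas:
    - [-1,[0,0,0],[0,0,0]]
    - [-1,[0,0,0],[0,0,0]]
    - [-1,[0,0,0],[0,0,0]]
    - [-1,[0,0,0],[0,0,0]]
    - [-1,[0,0,0],[0,0,0]]
    - [-1,[0,0,0],[0,0,0]]
    - [-1,[0,0,0],[0,0,0]]
  newtons: 50

```text
time: 16.88
eef_pos: [500.9, 74.7, 53.6]
tcp_rot: [0.272, 0.654, 0.652, -0.271]
contact_force: [0.3, 0.2, 1.0]
finger_gap: 0.338
```

jog_arm:
  deltas:
    - [-1,[-1.5,0,-1.5],[0,0,0]]
    - [-1,[-2,0,-2],[0,0,0]]
    - [-1,[-2,0,-2],[0,0,0]]
    - [-1,[0,0,0],[0,0.11,0]]
    - [-1,[0,0,0],[0,0.135,0]]
    - [-1,[0,0,0],[0,0.135,0]]
    - [-1,[0,0,0],[0,0.135,0]]
    - [-1,[0,0,0],[0,0.135,0]]

```text
time: 17.88
eef_pos: [500.8, 75.1, 132.9]
tcp_rot: [0.049, 0.706, 0.705, -0.046]
contact_force: [1.0, 0.2, -3.1]
finger_gap: 0.335
```

jog_arm:
  deltas:
    - [-1,[0,0,0],[0,0.135,0]]
    - [-1,[0,0,0],[0,0.135,0]]
    - [-1,[0,0,0],[0,0.135,0]]
    - [-1,[0,0,0],[0,0.135,0]]
    - [-1,[0,0,0],[0,0.135,0]]
    - [-1,[0,0,0],[0,0.135,0]]
    - [-1,[0,0,0],[0,0.11,0]]
    - [-1,[0,0,0],[0,0,0]]

```text
time: 18.88
eef_pos: [500.7, 74.0, 131.4]
tcp_rot: [-0.268, 0.654, 0.653, 0.27]
contact_force: [0.2, 0.8, -2.0]
finger_gap: 0.336
```

```bash
python3 - <<'E'
from h import *
o=env.observe();print(o["time"],o["qpos"].round(2),o["contact_force"].round(1),o["finger_gap"])
go([501,83,32],target(45,90))
c=read_camera("scene");w=read_camera("wrist")
a=cv2.resize(c["image"][170:330,200:400],(500,400),interpolation=2);b=cv2.resize(w["image"],(640,400))[:, 170:470]
cv2.imwrite("pics/s5.png",np.hstack([a,b]))
E
```

```text
18.875 [-0.43  0.5   1.75  0.72  1.35 -0.76] [ 0.2  0.8 -2. ] 0.3355131513969561
pos [500.7  74.  131.4] turn [ 0.003  0.005 -0.   ] shift now-axes [-6.36  0.01  7.7 ] target-axes [-6.39  0.03  7.66]
```

View pics/s5.png

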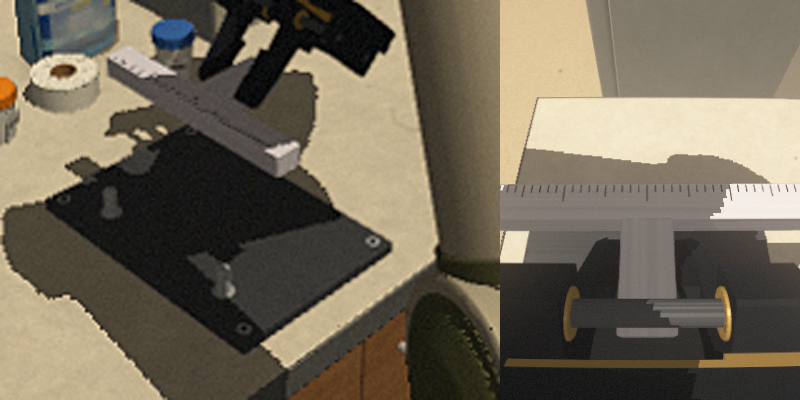

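It is now horizontal with the scale up and the edge towards the pins. I'll lower it.

jog_arm:
  deltas:
    - [-1,[-1.6,0,1.9],[0,0.005,0]]
    - [-1,[-1.6,0,1.9],[0,0,0]]
    - [-1,[-1.6,0,1.9],[0,0,0]]
    - [-1,[-1.0,0,1.3],[0,0,0]]
    - [-1,[-0.6,0,0.65],[0,0,0]]
    - [-1,[-0.15,0,0.15],[0,0,0]]
    - [-1,[-0.15,0,0.15],[0,0,0]]
    - [-1,[0,0,0],[0,0,0]]

```text
time: 19.98
eef_pos: [501.1, 83.6, 28.1]
tcp_rot: [-0.27, 0.653, 0.653, 0.272]
contact_force: [0.0, 0.1, -3.3]
finger_gap: 0.336
```

jog_arm:
  deltas:
    - [-1,[-0.1,0,0.1],[0,0,0]]
    - [-1,[0,0,0],[0,0,0]]

```text
time: 20.23
eef_pos: [501.0, 83.7, 26.4]
tcp_rot: [-0.27, 0.654, 0.653, 0.272]
contact_force: [0.6, 0.3, -3.5]
finger_gap: 0.334
```

jog_arm:
  deltas:
    - [-1,[-0.1,0,0.1],[0,0,0]]
    - [-1,[0,0,0],[0,0,0]]

```text
time: 20.48
eef_pos: [500.9, 83.7, 24.9]
tcp_rot: [-0.27, 0.654, 0.653, 0.272]
contact_force: [-0.2, -0.2, -3.3]
finger_gap: 0.333
```

jog_arm:
  deltas:
    - [-1,[-0.1,0,0.1],[0,0,0]]
    - [-1,[0,0,0],[0,0,0]]

```text
time: 20.72
eef_pos: [500.9, 83.7, 23.5]
tcp_rot: [-0.27, 0.654, 0.653, 0.272]
contact_force: [-0.1, -0.3, -2.5]
finger_gap: 0.331
```

jog_arm:
  deltas:
    - [-1,[-0.05,0,0.05],[0,0,0]]
    - [-1,[0,0,0],[0,0,0]]

```text
time: 20.98
eef_pos: [500.9, 83.7, 22.8]
tcp_rot: [-0.27, 0.654, 0.653, 0.272]
contact_force: [-0.8, 0.3, -2.7]
finger_gap: 0.332
```

jog_arm:
  deltas:
    - [-1,[-0.05,0,0.05],[0,0,0]]
    - [-1,[0,0,0],[0,0,0]]

```text
time: 21.22
eef_pos: [500.9, 83.8, 22.1]
tcp_rot: [-0.27, 0.654, 0.653, 0.272]
contact_force: [-0.0, 0.5, -3.4]
finger_gap: 0.337
```

jog_arm:
  deltas:
    - [-1,[-0.05,0,0.05],[0,0,0]]
    - [-1,[0,0,0],[0,0,0]]

```text
time: 21.48
eef_pos: [501.0, 83.7, 21.6]
tcp_rot: [-0.27, 0.653, 0.653, 0.272]
contact_force: [-0.9, -0.3, 1.1]
finger_gap: 0.335
```

jog_arm:
  deltas:
    - [-1,[-0.05,0,0.05],[0,0,0]]
    - [-1,[0,0,0],[0,0,0]]
    - [-0.2,[0,0,0],[0,0,0]]
    - [0.2,[0,0,0],[0,0,0]]
    - [0.6,[0,0,0],[0,0,0]]
    - [0.6,[0,0,0],[0,0,0]]
    - [0.6,[0,0,-1.5],[0,0,0]]
    - [0.6,[0,0,-3],[0,0,0]]

```text
time: 22.48
eef_pos: [500.5, 51.4, 53.1]
tcp_rot: [-0.271, 0.653, 0.653, 0.271]
contact_force: [0.4, -0.0, 1.1]
finger_gap: 0.799
```

jog_arm:
  deltas:
    - [0.6,[0,0,-4],[0,0,0]]
    - [-1,[0,0,-3],[0,0,0]]
    - [-1,[0,0,0],[0,-0.157,0]]
    - [-1,[0,0,0],[0,-0.157,0]]
    - [-1,[0,0,0],[0,-0.157,0]]
    - [-1,[0,0,0],[0,-0.157,0]]
    - [-1,[0,0,0],[0,-0.157,0]]
    - [-1,[0,0,0],[0,0,0]]

```text
time: 23.48
eef_pos: [500.6, 3.3, 102.8]
tcp_rot: [0.0, 0.707, 0.707, 0.001]
contact_force: [0.3, 0.1, -0.6]
finger_gap: 0.028
```

```bash
python3 - <<'E'
from h import *
p,R=pose();w=read_camera("wrist")
o=env.observe();print(o["time"],o["qpos"].round(2),o["contact_force"].round(1),o["finger_gap"])
np.save("w6.npy",dict(c=w,p=p,R=R),allow_pickle=True)
cv2.imwrite("pics/w6.png",w["image"])
go([501,15,16],target(0,90))
E
```

```text
23.525 [-0.23  0.42  1.74  0.    0.98 -0.23] [ 0.3 -0.8  0.1] 0.0017738326903347387
pos [500.6   2.7 102.5] turn [ 0.002 -0.004 -0.001] shift now-axes [1.2  0.02 8.65] target-axes [1.23 0.04 8.65]
```

View pics/w6.png

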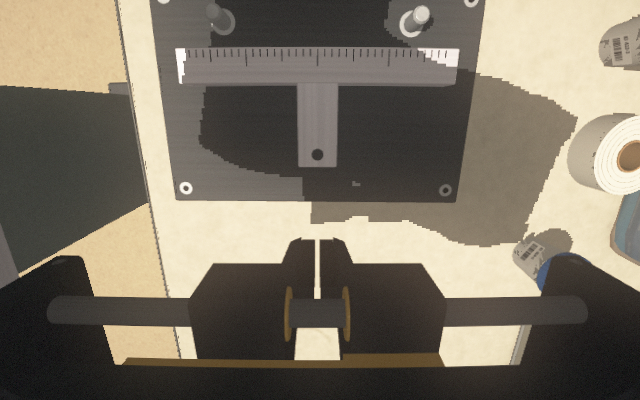

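The straightedge is flat, scale up. The tongue end is at row 167 (columns 298-337), the front edge at row 48 and the pins at about (222,22) and (412,24). I'll measure the push distance.

```bash
python3 - <<'E'
from h import *
d=np.load("w6.npy",allow_pickle=True).item();c,p,R=d["c"],d["p"],d["R"]
print("tongue end",wcast(c,p,R,[(298,167),(337,167)],32).round(1).tolist())
print("edge ends",wcast(c,p,R,[(177,49),(458,48)],32).round(1).tolist())
print("pin feet",wcast(c,p,R,[(223,24),(410,26)],12).round(1).tolist())
E
```

```text
tongue end [[487.9, 40.1, 32.0], [518.0, 40.1, 32.0]]
edge ends [[405.0, 123.8, 32.0], [601.2, 124.6, 32.0]]
pin feet [[432.8, 144.3, 12.0], [572.1, 143.1, 12.0]]
```

jog_arm:
  deltas:
    - [-1,[1.0,0,3],[0,0,0]]
    - [-1,[0,0,3.5],[0,0,0]]
    - [-1,[0,0,1.9],[0,0,0]]
    - [-1,[0,0,0],[0,0,0]]
  newtons: 20

```text
time: 24.02
eef_pos: [500.1, 11.5, 17.1]
tcp_rot: [-0.002, 0.709, 0.706, 0.001]
contact_force: [0.6, 1.0, 0.4]
finger_gap: 0.007
```

jog_arm:
  deltas:
    - [-1,[1.0,0,0],[0,0,0]]
    - [-1,[0.6,0,0],[0,0,0]]
    - [-1,[0.4,0,0],[0,0,0]]
    - [-1,[0.4,0,0],[0,0,0]]
    - [-1,[0.3,0,0],[0,0,0]]
    - [-1,[0,0,0],[0,0,0]]

```text
time: 24.78
eef_pos: [501.0, 39.7, 18.1]
tcp_rot: [0.0, 0.708, 0.706, 0.001]
contact_force: [1.0, -1.8, 0.3]
finger_gap: 0.006
```

jog_arm:
  deltas:
    - [-1,[0.2,0,0],[0,0,0]]
    - [-1,[0.2,0,0],[0,0,0]]
    - [-1,[0,0,0],[0,0,0]]

```text
time: 25.15
eef_pos: [500.9, 43.7, 18.0]
tcp_rot: [0.0, 0.708, 0.706, 0.001]
contact_force: [0.0, -2.3, 1.5]
finger_gap: 0.003
```

jog_arm:
  deltas:
    - [-1,[0.1,0,0],[0,0,0]]
    - [-1,[0.1,0,0],[0,0,0]]
    - [-1,[0,0,0],[0,0,0]]

```text
time: 25.52
eef_pos: [500.5, 44.6, 18.0]
tcp_rot: [0.0, 0.708, 0.707, 0.0]
contact_force: [-2.7, -10.9, 4.7]
finger_gap: 0.009
```

jog_arm:
  deltas:
    - [-1,[0.05,0,0],[0,0,0]]
    - [-1,[0.05,0,0],[0,0,0]]
    - [-1,[0,0,0],[0,0,0]]
    - [-1,[0,0,0],[0,0,0]]
    - [-1,[0,0,0],[0,0,0]]
    - [-1,[0,0,0],[0,0,0]]

```text
time: 26.28
eef_pos: [500.5, 44.7, 18.0]
tcp_rot: [0.001, 0.708, 0.707, -0.0]
contact_force: [-2.9, -18.0, 4.4]
finger_gap: 0.004
```

```bash
python3 - <<'E'
from h import *
p,R=pose();w=read_camera("wrist");o=env.observe();print(o["contact_force"].round(1))
im=w["image"]
cv2.imwrite("pics/w7.png",im)
np.save("w7.npy",dict(c=w,p=p,R=R),allow_pickle=True)
E
```

```text
[ -3.2 -17.7   3.9]
```

View pics/w7.png

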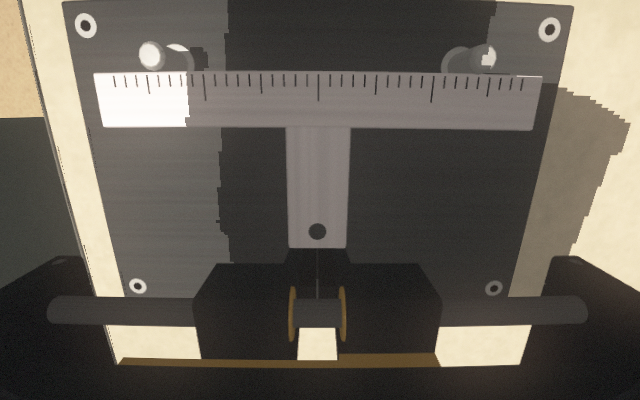

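The picture shows the edge against both pins. The edge runs from row 73 to row 76 and the plate's screw holes from row 25 to row 29, so the two are parallel. The arm pushed with 18 N and the straightedge no longer moved. I'll back off straight.

jog_arm:
  deltas:
    - [-1,[-0.2,0,0],[0,0,0]]
    - [-1,[-0.5,0,0],[0,0,0]]
    - [-1,[-2,0,0],[0,0,0]]
    - [-1,[-2,0,-3],[0,0,0]]
    - [-1,[0,0,-4],[0,0,0]]
    - [-1,[0,0,0],[0,0,0]]
    - [-1,[0,0,0],[0,0,0]]

```text
time: 27.2
eef_pos: [500.1, -0.3, 87.2]
tcp_rot: [-0.001, 0.708, 0.707, 0.001]
contact_force: [-0.1, 1.0, -0.5]
finger_gap: 0.007
```

```bash
python3 - <<'E'
from h import *
p,R=pose();w=read_camera("wrist");o=env.observe();print(o["time"],o["contact_force"].round(1),p)
np.save("w8.npy",dict(c=w,p=p,R=R),allow_pickle=True)
cv2.imwrite("pics/w8.png",cv2.resize(w["image"][0:130,150:500],None,fx=2.2,fy=2.2,interpolation=2))
E
```

```text
27.25 [-1.   0.3 -0.8] [ 5.00121180e+02 -3.17836546e-01  8.71723343e+01]
```

```bash
python3 - <<'E'
from h import *
for f in("w7","w8"):
    d=np.load(f+".npy",allow_pickle=True).item();c,p,R=d["c"],d["p"],d["R"]
    g=cv2.cvtColor(c["image"],cv2.COLOR_BGR2GRAY).astype(int);out=[]
    for x in range(232,421,6):
        col=g[:150,x]; i=np.argmax(col[5:]-col[2:-3])  # strongest dark->light going down
        out.append((x,i+3.5))
    P=wcast(c,p,R,out,32)[:,:2];k=np.abs(P[:,1]-np.median(P[:,1]))<3
    fit=np.polyfit(P[k,0],P[k,1],1)
    print(f,k.sum(),"edge y at pin x 432/572:",np.polyval(fit,[432,572]).round(2),"slope deg",np.degrees(fit[0]).round(2))
E
```

```text
w7 30 edge y at pin x 432/572: [140.01 138.95] slope deg -0.43
w8 30 edge y at pin x 432/572: [139.81 138.36] slope deg -0.59
```

```bash
python3 -c "
from station import env
print(env.hand_in())"
```

```text
the job is handed in; nothing more can be done
None
```

I turned the straightedge over in two grasps: first I stood it on its front edge on the plate, then I gripped it from the other side and laid it flat with the scale up. I then pushed the tongue end with shut fingers until the edge bore on the pins. The job is handed in; it gave no verdict.

- **Bearing on the pins:** the push held at about 18 N for half a second and the straightedge did not move further. The push was near the middle, so both pins should carry load, but the force on each pin was not measured.
- **After release:** the measured edge is parallel to the line of the pins, -0.4° while pushing and -0.6° after backing off, against about -0.5° for the pins. The edge moved by no more than 0.6 mm at either pin as the gripper withdrew, which is about the measuring noise.
- **Weaker checks:** the edge position reads about 1.5 mm past where it should touch the pins, within the roughly 2 mm camera calibration. I could not look at the final picture because the 12-picture limit was reached, so the check after release is numeric only.
- **Cups and timer:** no move came near them and no unexpected contact force appeared, but I did not re-measure their positions.

The job took about 27 s of the 64 s allowed.

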